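# Set the gate of the carton feeder to a pack

### The job

Lay the red pack flat on the feeder's bed between the side guides, with its leading end under the gate and a few centimetres out the other side, and let go of it. Then turn the dial clockwise until the gate just touches the pack, pressing it only lightly, and back the dial off two clicks, so that the pack has a little air under the gate. Leave the pack lying there and everything else on the table where it is.

Things in the scene. Friction and masses are not known exactly. Their poses are not given: they have to be found in the camera images.
- feeder: Bench carton feeder, fixed: grey chassis 320 mm long (x -180 to +140), 200 wide; flat bed with rubber belts 55 mm above the table. Origin on the table under the gate; x = the way packs travel, from the infeed end (-x, robot side), z up. A blue bridge (x -25 to +25, y -84 to +84, underside 120, top 150 mm above the table) spans the bed, with the gate beneath and the dial on top.
- bed_under_gate (a point): Point on the bed's middle line straight under the gate, 55 mm above the table; axes as the feeder. Two aluminium side guides 14 mm high leave a channel 62 mm wide (y -31 to +31) from x -60 to +90 mm; their lead-ins flare outwards back to x -79 mm, where the mouth is 76 mm wide. Before that the bed is open to x -180.
- dial_axis (a point): Fixed point on the dial's upright axis, 182.5 mm above the table: TCP height to grip the round black knurled knob (40 mm across, 159 to 189 mm above the table) from above. 15 degrees a click, 24 a turn; it rests only in its clicks. From above, clockwise lowers the gate, 3 mm a click. The next point tells how it feels.
- plunger_seat (a point): Fixed point where the sprung plunger's roller meets the toothed brass wheel (60 mm across, 152 to 160 mm high) under the knob; its housing reaches 75 mm from the axis, 161 mm high. Leaving a click takes about 0.13 N m at once, falling to 0 half-way; then the detent pulls on to the next click with as much. 0.1 N m more on the dial presses about 9 N at the gate.
- gate: The moving gate under the bridge: aluminium block 44 mm wide (y), 30 deep (x), with an orange sole. Slides up and down only, driven by the dial. Origin at the centre of the sole's underside. Starts in some click, 10 to 20 mm above the height of the top of a pack on the bed.
- gate_lip (a point): Centre of the underside of the gate's orange rubber sole (26 mm along x by 42 mm), the face that touches the pack; axes as the feeder. Sole and pack together give about 0.5 mm at 10 N. A light touch is 2 to 20 N; over 25 N crushes the pack.
- pack: The red pack with a white band: stiff flat sweets carton 170 x 50 x 20 mm (x, y, z), about 0.14 kg, flat on the table. Origin at the centre of its underside, x along its length; either end may lead. Placed right, its centre lies 20 to 70 mm before the gate (feeder x -0.070 to -0.020), its leading end 15 to 65 mm past the gate's middle.
- blue_pack: Bystander: a blue pack of the same size and shape. Leave alone.
- yellow_pack: Bystander: a yellow pack of the same size and shape. Leave alone.
- tape_roll: Bystander: roll of brown tape, 100 mm across, 48 mm high, lying flat; origin under its centre. Leave alone.
- knife: Bystander: yellow safety knife 140 mm long, 15 mm high. Leave alone.
- scanner: Bystander: hand scanner, grey head and black handle, 175 mm long, 36 mm high. Leave alone.
- carton: Bystander: open cardboard carton 200 x 150 x 90 mm. Leave alone.
- mug: Bystander: white mug 80 mm across, 95 mm high. Leave alone.
- marker: Bystander: black and blue marker 130 mm long, 14 mm thick. Leave alone.
Not all that is in view belongs to the job. There is more than one size of the pack; the one meant has the size given above.

How it is judged:
On the way, in this order (a step that is already met when the one before it is completed fails the run):
1. the red pack lies flat on the bed between the guides, its leading end under the gate, and is let go (x of pack in the frame of feeder between -0.075 and -0.015 m and y of pack in the frame of feeder between -0.01 and 0.01 m and z of pack in the frame of feeder below 0.058 m and angle between pack's own z axis and vertical below 0.05 rad and angle between the x axis of pack and the x axis of feeder, either way round below 0.12 rad and contact force between the fingers and pack below 0.1 N), for 0.2 s.
2. the gate is wound down until it touches the pack (more than 1.5 N) (contact force between gate and pack above 1.5 N), for 0.1 s.
At the end, for the whole second after the job is handed in: The gate rests in the second click above where it touched: its sole 3.2 to 5.8 mm above the pack's top. The red pack lies flat and still on the bed between the guides (centre within 10 mm of the middle line and 15 to 75 mm before the gate, along the feeder to 0.12 rad), and nothing holds it (z of gate_lip in the frame of pack between 0.0232 and 0.0258 m and x of pack in the frame of feeder between -0.075 and -0.015 m and y of pack in the frame of feeder between -0.01 and 0.01 m and z of pack in the frame of feeder below 0.058 m and angle between pack's own z axis and vertical below 0.05 rad and angle between the x axis of pack and the x axis of feeder, either way round below 0.12 rad and linear speed of pack below 0.01 m/s and linear speed of gate below 0.005 m/s).
It fails at once if the gate presses the pack with more than 25 N (contact force between gate and pack above 25 N).
It fails at once if a bystander is moved by more than 30 mm (distance of any of blue_pack, yellow_pack, tape_roll, knife, scanner, carton, mug, marker from where it was at the start of the episode above 0.03 m).
It also fails if it takes over 72 s, if anything falls off the work surface, if the arm or the gripper's body presses on something with over 40 N, if the wrist force passes 120 N, or if a joint passes its speed limit or range.

### The arm

A 6-joint arm with a two-finger parallel gripper is mounted at the origin on the work surface. World frame = base frame: x ahead of the robot, y to its left, z up, the work surface at z = 0. Lengths are in m, angles in rad, forces in N, time in s.
With the tool pointing down it reaches from about 0.375 to 0.9 m from the base axis. Payload 3.1 kg.
Tool frame: the origin (TCP) lies between the finger pads, 19 mm behind the fingertips; this is the grasp point; z points along the fingers, y is the line along which they close (so a half turn about z gives the same grasp; the last joint's range is limited). The gripper opens to 87 mm and grips with 3 to 60 N. Pads are 19 mm wide; open, the fingers measure 117 mm over their backs; the gripper's body (75 mm by 190 mm) begins 51 mm behind the grasp point.
Start: joints at [1.135, 0.527, 1.433, -0, 1.181, -0.178], TCP at [0.159, 0.604, 0.241] pointing down, gripper open.
Joint ranges: [-3.08, 3.08], [-0.75, 2.2], [0.22, 2.44], [-1.43, 4.57], [0, 2.65], [-2.85, 2.85]. Speed limits (rad/s): [2.79, 2.79, 3.14, 3.14, 3.14, 3.14].

### API

Orientations are given as a unit quaternion [x, y, z, w].
In Python, from rig import get_obs, camera, hand_in, cut_out gives the robot as it stands.
- The arm moves only by the tool step_arm, never from a script. Its argument "rows" is a list of rows, each a list of 6 numbers: the shift along the world's x, y, z in m, then the turn, a rotation vector about the world's x, y, z in degrees. A call has 1 to 12 rows; each row shifts and turns the commanded pose from where the row before left it; what a row does not reach is not made up. A row lasts 1/8 s, in which the tool goes at most 62.5 mm and 10.7 degrees, less where a joint would pass 70% of its speed; a pose out of reach is approached as far as the arm can. A call is refused whole if a number of a shift passes 0.0625 or a number of a turn 10.7, either way. A call with a gripper value outside its range is refused whole. "jaw" is the finger opening in m, from 0 to 0.087, set as the call begins (left out, the last holds). The fingers move at their own pace and stop on an object; "squeeze" is the grip in N (left out, the last holds). Time passes only in rows, so rows that do not move let the fingers close. It gives the time, the measured TCP pose, the force, the opening and the grip force at its end, in the units of the state.
- get_obs(): the state, without advancing time (a new reading comes with each control period).
- camera(name): name is "scene" or "top"; returns a dict with "pixels" (400x640x3 uint8, blue, green, red), "depth" (400x640 float32, m along the optical axis (not along the pixel's ray), 0 where there is no reading), "fov_y" (degrees; the focal length in pixels is half the picture's height over the tangent of half this angle, whatever the lens; pixels are square), "cx", "cy" (the principal point, pixels), "k1" (the pictures are not rectified: a ray, as slopes to the right and down, at radius r is drawn at 1 + k1 r^2 times it, then the intrinsics apply), "extrinsics" (4x4, takes a point from camera to world coordinates). Camera axes: x right, y up, looking along -z (the intrinsics and any distortion apply to the point x, -y, -z); pixel columns grow to the right and rows downward; lengths in m; the calibration is good to about 2 mm. A picture is of the moment at which its call begins.
- hand_in(): hands the job in; it is judged then, once.
Trained networks look in the newest picture that a camera, given by its name, has taken for a name from the list of things; names that differ only in an ending like _2 or _b are one class to them, and where a whole thing is asked for, a point or a joint stands for the part that bears it (a point fixed in the world has none). Each returns a list of dicts, best first, with "confidence" (0 to 1); they miss things now and then, are a little off and sometimes report something else, mostly with a low value. They report only what shows in the picture. A call takes as long as a camera call. They do not tell look-alikes from the thing itself.
- cut_out(label, camera): "region" (400x640 bool, what is visible of it) and "extent" ([centre column, centre row, width, height] in pixels, round what is visible of it).
The state is a dict: "time": time; "q": joint angles; "joint_velocities": joint speeds; "joint_torque": joint torques, N m; "position": TCP position; "tool_rot": TCP orientation; "ft_force": force on the tool from outside, world axes, zero at the start; "moment": the same for the moment, N m; "grip_width": finger opening in m; "grip_force": force on a finger pad.
Only numpy, scipy, OpenCV 4.12 (cv2) and the standard library are available. Lean on these libraries where they do the work, as an engineer would, in place of code of your own. Each camera call takes 0.05 s, during which the arm holds its last target. There are 200 camera calls.

## Working session

There is one attempt and no reset: what is moved stays moved. The work goes in short steps, Python scripts to look and compute and a tool call to move; the robot and the scene stay as the last step left them, time stands still between calls to the robot, and variables do not carry over. Pictures are saved under pics/ and viewed, at most 10 in all, crops included, and the job is handed in when it is done.

Besides the shell and the picture viewer there is one more tool, called after "Emit:" by a JSON object that holds its "method" and its "body", one argument or row to a line. step_arm: Moves the arm, as the interface text tells. Its arguments: {"type":"object","properties":{"rows":{"type":"array"},"jaw":{"type":"number"},"squeeze":{"type":"number"}},"required":["rows"]}

```bash
mkdir -p pics
cat > h.py <<'E'
import numpy as np,cv2
from rig import get_obs,camera,hand_in,cut_out
def cloud(c):
    H,W=c["depth"].shape; f=H/2/np.tan(np.radians(c["fov_y"])/2)
    K=np.array([[f,0,c["cx"]],[0,f,c["cy"]],[0,0,1.]])
    v,u=np.mgrid[0:H,0:W]
    p=np.stack([u,v],-1).reshape(-1,1,2).astype(np.float64)
    s=cv2.undistortPoints(p,K,np.array([c["k1"],0,0,0,0.])).reshape(H,W,2)
    d=c["depth"]; P=np.stack([s[...,0]*d,-s[...,1]*d,-d],-1)
    E=np.array(c["extrinsics"]); return P@E[:3,:3].T+E[:3,3]
E
python3 - <<'E'
from h import *
for n in("scene","top"):
    c=camera(n); cv2.imwrite(f"pics/{n}0.png",c["pixels"]); X=cloud(c); np.save(n+"0.npy",X)
    print(n,np.array(c["extrinsics"])[:3,3],c["fov_y"],c["k1"])
    for l in("pack","gate","feeder","dial_axis","gate_lip","plunger_seat","blue_pack","yellow_pack"):
        for r in cut_out(l,n)[:3]:
            m=r["region"]&(c["depth"]>0)
            print(l,round(r["confidence"],2),np.round(r["extent"]),m.sum(),np.round(np.median(X[m],0),3) if m.any() else "")
o=get_obs();print(o["time"],o["position"],o["tool_rot"])
E
```

```text
scene [1.37407015 0.74014384 1.04290609] 43.42247536283148 -0.07817456276662653
pack 0.77 [250. 199.  49.  30.] 679 [ 0.49  -0.281  0.019]
pack 0.66 [302. 167.  18.  20.] 251 [ 0.222 -0.282  0.015]
pack 0.57 [310. 192.  38.  15.] 377 [ 0.324 -0.149  0.014]
gate 0.17 [223. 256.  36.  28.] 349 [ 0.73  -0.13   0.013]
feeder 0.6 [313. 268. 122. 129.] 8199 [0.611 0.116 0.055]
feeder 0.36 [315. 243.  10.   8.] 45 [0.571 0.096 0.102]
dial_axis 0.64 [315. 269. 120. 128.] 8163 [0.612 0.116 0.055]
plunger_seat 0.93 [314. 267. 120. 124.] 8348 [0.612 0.116 0.055]
blue_pack 0.76 [182. 234.  56.  40.] 891 [ 0.752 -0.29   0.019]
yellow_pack 0.55 [216. 184.  42.  27.] 657 [ 0.523 -0.415  0.019]
top [0.30650145 0.0143285  1.61513002] 46.706829088238216 -0.029890555142835864
pack 0.81 [368. 259.  39.  24.] 434 [ 0.315 -0.156  0.014]
pack 0.79 [407. 290.  19.  36.] 390 [ 0.209 -0.29   0.015]
pack 0.72 [406. 212.  25.  50.] 677 [ 0.48 -0.29  0.02]
dial_axis 0.96 [302. 180.  74. 136.] 6705 [0.549 0.085 0.054]
gate_lip 0.74 [444. 267.  42.  19.] 622 [ 0.297 -0.431  0.038]
plunger_seat 0.83 [304. 177.  80. 131.] 6597 [0.548 0.085 0.055]
plunger_seat 0.16 [231. 172.   5.  32.] 116 [0.62  0.332 0.012]
blue_pack 0.55 [410. 140.  14.  45.] 684 [ 0.743 -0.301  0.019]
yellow_pack 0.83 [444. 204.  16.  52.] 826 [ 0.513 -0.424  0.019]
0.9 [0.158696   0.60447803 0.24126772] [ 1.28042238e-01  9.91768716e-01  1.85758578e-06 -3.90353898e-06]
```

Run:
```python
import cv2
a=cv2.imread("pics/scene0.png")
cv2.imwrite("pics/scene0c.png",cv2.resize(a[130:350,150:440],None,fx=2.7,fy=2.7,interpolation=cv2.INTER_CUBIC))
a=cv2.imread("pics/top0.png")
cv2.imwrite("pics/top0c.png",cv2.resize(a[90:320,210:480],None,fx=2.6,fy=2.6,interpolation=cv2.INTER_CUBIC))
```

```text
(no output)
```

View pics/scene0c.png

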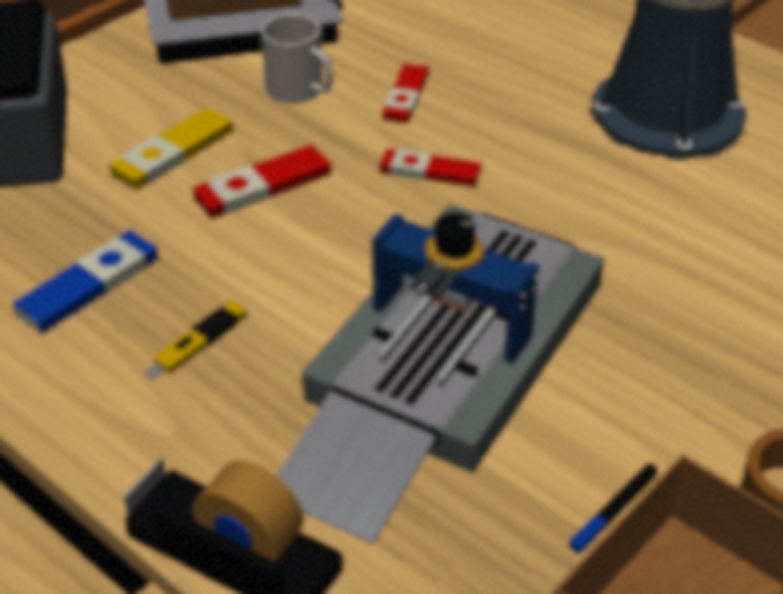

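View pics/top0c.png

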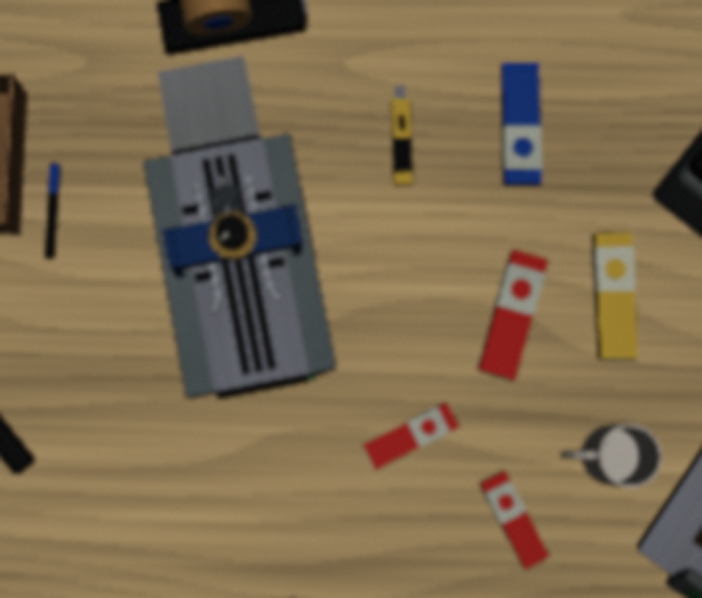

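```bash
cat > m.py <<'E'
from h import *
def rect(P):
    r=cv2.minAreaRect((P[:,:2]*1000).astype(np.float32)); b=cv2.boxPoints(r)
    e=[b[1]-b[0],b[2]-b[1]]; L=max(e,key=np.linalg.norm)
    a=np.degrees(np.arctan2(L[1],L[0])); a=(a+90)%180-90
    return np.round(r[0],1),np.round(r[1],1),round(float(a),2),len(P)
def packs(n,c,X,zr=(.008,.03)):
    hsv=cv2.cvtColor(c,cv2.COLOR_BGR2HSV); z=X[...,2]
    for l,(x,y) in dict(red=(.485,-.285),s1=(.315,-.15),s2=(.21,-.29)).items():
        m=(np.hypot(X[...,0]-x,X[...,1]-y)<.12)&(z>zr[0])&(z<zr[1])
        hs=((hsv[...,0]<8)|(hsv[...,0]>172))&(hsv[...,1]>150)
        k=m&hs; zt=np.percentile(z[k],80); t=m&(z>zt-.003)&(hs|(hsv[...,1]<70))
        num,lab,st,_=cv2.connectedComponentsWithStats(t.astype(np.uint8)); i=1+np.argmax(st[1:,4])
        print(n,l,round(float(zt),4),rect(X[lab==i]))
def feeder(n,c,X):
    z=X[...,2]; R=(np.hypot(X[...,0]-.55,X[...,1]-.09)<.26)
    hsv=cv2.cvtColor(c,cv2.COLOR_BGR2HSV)
    t=R&(z>.142)&(z<.158)&(hsv[...,0]>100)&(hsv[...,0]<125)&(hsv[...,1]>120); print(n,"bridge",rect(X[t]),np.median(z[t]))
    t=R&(z>.178); print(n,"knob",rect(X[t]),np.round(X[t].mean(0),4),np.percentile(z[t],[50,95]))
    t=R&(z>.148)&(z<.168)&(hsv[...,0]>10)&(hsv[...,0]<35)&(hsv[...,1]>120);print(n,"wheel",rect(X[t]))
    t=R&(z>.047)&(z<.062); t=cv2.morphologyEx(t.astype(np.uint8),cv2.MORPH_OPEN,np.ones((3,3)))>0
    print(n,"chassis",rect(X[t]),np.median(z[t]))
    t=R&(z>-.01)&(z<.01)&(hsv[...,1]>60);print("table z",np.median(z[t]))
E
python3 - <<'E'
from m import *
for n in("scene","top"):
    c=cv2.imread(f"pics/{n}0.png"); X=np.load(n+"0.npy"); packs(n,c,X); feeder(n,c,X)
E
```

```text
scene red 0.0228 (array([ 487.9, -284.8]), array([ 53.4, 167.2]), -18.09, 238)
scene s1 0.0174 (array([ 309.3, -122.8]), array([43. , 63.3]), -58.8, 89)
scene s2 0.0173 (array([ 187.7, -301.8]), array([67.5, 34.6]), 28.88, 65)
scene bridge (array([562. ,  88.5]), array([ 55.1, 162.7]), -77.71, 514) 0.1507011419509633
scene knob (array([561.8,  86.5]), array([40.4, 38.5]), 23.62, 160) [0.5637 0.0878 0.1878] [0.18871312 0.19199295]
scene wheel (array([565.8,  89.2]), array([46.3, 56.5]), -56.63, 128)
scene chassis (array([547.9,  82.5]), array([355.2, 201.9]), 12.12, 3959) 0.05558174094071655
table z 0.0010556636981517986
top red 0.0229 (array([ 441.7, -278.8]), array([47. , 85.2]), -12.66, 158)
top s1 0.0178 (array([ 310.4, -140.8]), array([32.2, 29.8]), 30.47, 46)
top s2 0.0179 (array([ 190.4, -299. ]), array([33.9, 26.5]), 9.39, 39)
top bridge (array([555.5,  81.1]), array([ 48.9, 164.1]), -77.98, 468) 0.1498230741938411
top knob (array([439.6,  58.7]), array([277.8,  39.2]), 10.42, 1148) [0.3355 0.022  1.4485] [1.61513002 1.61513002]
top wheel (array([554.1,  80.3]), array([51.2, 50.4]), 23.09, 76)
top chassis (array([541.1,  77.1]), array([348.8, 200.1]), 12.24, 4009) 0.05425284035979372
table z -0.0006783206315819079
```

Candidates for the pack: large red at top (407,211), small reds at (368,258) and (407,290). The large one matches in size (167x53, top 20 mm). I'll check it in a crop, refine the numbers, and compare the two cameras, which are ~7 mm apart, against the known gripper position.

Run:
```python
from m import *
for n in("scene","top"):
    c=cv2.imread(f"pics/{n}0.png"); X=np.load(n+"0.npy"); hsv=cv2.cvtColor(c,cv2.COLOR_BGR2HSV); z=X[...,2]
    for l,x,y,r in(("red",.485,-.285,.11),("s1",.315,-.15,.08),("s2",.21,-.29,.08)):
        m=(np.hypot(X[...,0]-x,X[...,1]-y)<r)&(z>.009)&(z<.035)
        m=cv2.morphologyEx(m.astype(np.uint8),cv2.MORPH_OPEN,np.ones((3,3)))>0
        print(n,l,rect(X[m]),round(float(np.median(z[m])),4))
    m=(np.hypot(X[...,0]-.159,X[...,1]-.604)<.12)&(z>.2)&(z<.6)
    P=X[m]; print(n,"grip",len(P))
    for a,b in((.2,.28),(.285,.34),(.34,.4)):
        Q=P[(P[:,2]>a)&(P[:,2]<b)]
        if len(Q)>5: print(a,rect(Q))
a=cv2.imread("pics/top0.png")[180:245,370:445]
cv2.imwrite("pics/crop.png",cv2.resize(a,None,fx=6,fy=6,interpolation=cv2.INTER_CUBIC))
```

```text
scene red (array([ 486.3, -286.7]), array([ 61. , 172.3]), -18.22, 571) 0.0204
scene s1 (array([ 321.4, -151. ]), array([ 48.4, 126.5]), -62.76, 280) 0.0153
scene s2 (array([ 216. , -287.4]), array([131.7,  37.3]), 28.89, 196) 0.0154
scene grip 7536
0.2 (array([160.3, 604.5]), array([119.1,  28.6]), 74.88, 239)
0.285 (array([161.1, 603.5]), array([194.7,  83.3]), 75.93, 1560)
0.34 (array([164.4, 595.5]), array([91.4, 67.9]), 77.26, 676)
top red (array([ 480.7, -291.5]), array([ 51.4, 170.5]), -15.44, 724) 0.0198
top s1 (array([ 316.8, -156.3]), array([ 36.8, 125.5]), -62.65, 363) 0.015
top s2 (array([ 210. , -290.8]), array([122.6,  37.6]), 29.61, 322) 0.015
top grip 3846
0.2 (array([177.8, 645. ]), array([8.7, 1.5]), 63.64, 8)
0.285 (array([159.4, 599.8]), array([191.2,  76. ]), 73.7, 759)
0.34 (array([179. , 587.1]), array([173.7,  44.5]), 58.57, 251)
```

View pics/crop.png

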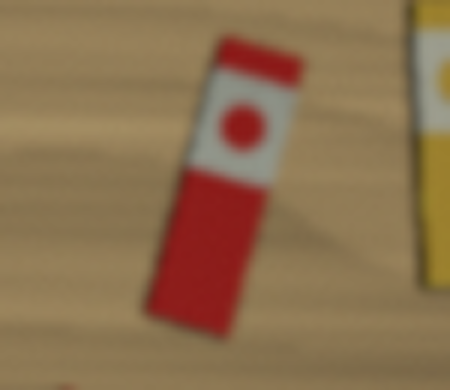

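Emit:
{"method": "step_arm", "body": {
  "rows": [
    [0.04, -0.045, 0.03, 0, 0, 0],
    [0.05, -0.05, 0.03, 0, 0, 0],
    [0.05, -0.05, 0.02, 0, 0, 0],
    [0.05, -0.05, 0, 0, 0, 0],
    [0.05, -0.05, 0, 0, 0, 0],
    [0.03, -0.055, 0, 0, 0, 0],
    [0, -0.06, 0, 0, 0, 0],
    [0, -0.06, 0, 0, 0, 0],
    [0, -0.06, 0, 0, 0, 0],
    [0, -0.06, 0, 0, 0, 0],
    [0, -0.06, 0, 0, 0, 0],
    [0, -0.06, 0, 0, 0, -3]
  ],
  "jaw": 0.087,
  "squeeze": 50
}}

```text
time: 2.4
position: [0.3973, -0.0257, 0.311]
tool_rot: [0.155, 0.988, -0.0, 0.001]
ft_force: [1.6, -0.7, 0.6]
grip_width: 0.0866
grip_force: 0.0
```

The crop shows one red carton, its corners about (225,38), (302,60), (230,335) and (148,310). White band and round dot are present, and it is the 170 x 50 one. The scene camera agrees with the TCP to about 1 mm, so I weight it more.

Emit:
{"method": "step_arm", "body": {
  "rows": [
    [0.007, -0.05, 0, 0, 0, 1],
    [0.007, -0.05, 0, 0, 0, 0],
    [0.007, -0.05, -0.03, 0, 0, 0],
    [0.007, -0.05, -0.05, 0, 0, 0],
    [0.007, -0.047, -0.06, 0, 0, 0],
    [0, 0, -0.06, 0, 0, 0],
    [0, 0, -0.02, 0, 0, 0],
    [0, 0, 0, 0, 0, 0]
  ]
}}

```text
time: 3.4
position: [0.4294, -0.2556, 0.106]
tool_rot: [0.146, 0.989, 0.001, -0.002]
ft_force: [0.5, -0.6, 0.5]
grip_width: 0.0872
grip_force: 0.0
```

Run:
```python
from m import *
o=get_obs();print(o["time"],o["position"],o["tool_rot"],o["ft_force"])
c=camera("scene");X=cloud(c);np.save("s1.npy",X);cv2.imwrite("pics/s1.png",c["pixels"])
z=X[...,2];p=o["position"]
m=(np.hypot(X[...,0]-p[0],X[...,1]-p[1])<.12)&(z>p[2]-.025)&(z<p[2]+.04);print(rect(X[m]))
cv2.imwrite("pics/s1c.png",cv2.resize(c["pixels"][150:260,190:320],None,fx=5,fy=5,interpolation=cv2.INTER_CUBIC))
```

```text
3.4 [ 0.42943122 -0.25560888  0.10599402] [ 0.14550737  0.98935505  0.0011729  -0.00167974] [ 0.46749391 -0.62604975  0.54071166]
(array([ 430.7, -253.7]), array([117.2,  26. ]), 73.54, 155)
```

View pics/s1c.png

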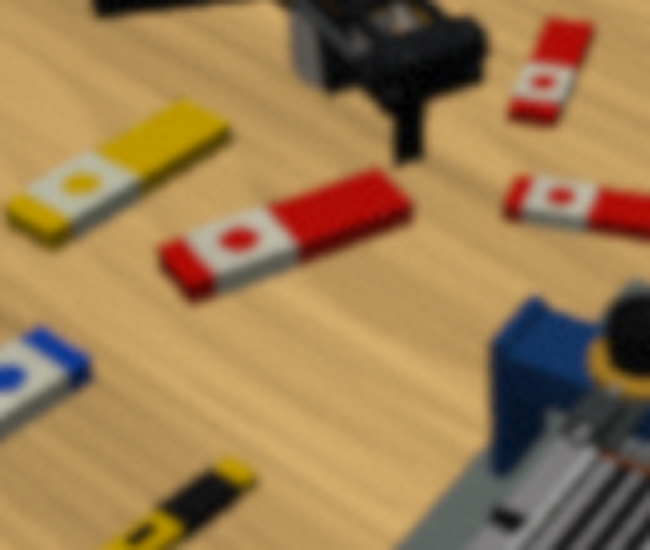

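The picture shows the open jaw (finger at crop (408,140)) short of and above the pack's near end, and the surroundings are clear. I'll shift over it, go down and grip.

Emit:
{"method": "step_arm", "body": {
  "rows": [
    [0.003, -0.017, 0, 0, 0, 0],
    [0, 0, -0.03, 0, 0, 0],
    [0, 0, -0.03, 0, 0, 0],
    [0, 0, -0.015, 0, 0, 0],
    [0, 0, -0.008, 0, 0, 0],
    [0, 0, 0, 0, 0, 0]
  ]
}}

```text
time: 4.2
position: [0.4336, -0.2736, 0.0249]
tool_rot: [0.145, 0.989, -0.0, 0.0]
ft_force: [-0.6, -0.0, 0.1]
grip_width: 0.087
grip_force: 0.0
```

Emit:
{"method": "step_arm", "body": {
  "rows": [
    [0, 0, 0, 0, 0, 0],
    [0, 0, 0, 0, 0, 0],
    [0, 0, 0, 0, 0, 0],
    [0, 0, 0, 0, 0, 0],
    [0, 0, 0, 0, 0, 0]
  ],
  "jaw": 0.03,
  "squeeze": 50
}}

```text
time: 4.82
position: [0.4333, -0.2732, 0.0247]
tool_rot: [0.145, 0.989, -0.0, 0.0]
ft_force: [0.6, 0.1, 2.2]
grip_width: 0.0493
grip_force: 49.9
```

Emit:
{"method": "step_arm", "body": {
  "rows": [
    [0, 0, 0.03, 0, 0, 0],
    [0, 0, 0.05, 0, 0, 0],
    [0, 0, 0.06, 0, 0, 0],
    [-0.01, 0.04, 0.055, 0, 0, 5],
    [-0.01, 0.05, 0, 0, 0, 6],
    [-0.01, 0.05, 0, 0, 0, 6],
    [-0.01, 0.05, 0, 0, 0, 6],
    [-0.004, 0.05, 0, 0, 0, 5.8],
    [0, 0.05, 0, 0, 0, 0],
    [0, 0.032, 0, 0, 0, 0],
    [0, 0, 0, 0, 0, 0],
    [0, 0, 0, 0, 0, 0]
  ]
}}

```text
time: 6.32
position: [0.3901, 0.0449, 0.2145]
tool_rot: [-0.106, 0.994, -0.0, -0.0]
ft_force: [-0.5, 0.3, -1.0]
grip_width: 0.0495
grip_force: 49.9
```

```bash
cat > f.py <<'E'
from m import *
def look(n,tag,zp):
    o=get_obs();p=o["position"];c=camera(n);X=cloud(c);I=c["pixels"];cv2.imwrite(f"pics/{tag}.png",I);z=X[...,2]
    q=o["tool_rot"];print(n,o["time"],"tcp",np.round(p,4),"yaw",np.degrees(2*np.arctan2(q[1],q[0]))-180,"wid",o["grip_width"])
    hsv=cv2.cvtColor(I,cv2.COLOR_BGR2HSV);hs=((hsv[...,0]<8)|(hsv[...,0]>172))&(hsv[...,1]>150)
    near=(np.hypot(X[...,0]-p[0],X[...,1]-p[1])<.25)
    t=near&(hs|((hsv[...,1]<70)&(hsv[...,2]>110)))&(z>zp-.008)&(z<zp+.012)
    if t.sum()>20:
        k,lab,st,_=cv2.connectedComponentsWithStats(t.astype(np.uint8));i=1+np.argmax(st[1:,4]);P=X[lab==i];print("pack",rect(P),"z plane",np.round(np.linalg.lstsq(np.c_[P[:,:2]-P[:,:2].mean(0),np.ones(len(P))],P[:,2],rcond=None)[0],3))
    R=(np.hypot(X[...,0]-.56,X[...,1]-.086)<.1)
    t=R&(z>.142)&(z<.158)&(hsv[...,0]>100)&(hsv[...,0]<125)&(hsv[...,1]>120); print("bridge",rect(X[t]))
    t=R&(z>.170)&(z<.2)&(hsv[...,2]<70);print("knob",rect(X[t]))
    m=near&(np.hypot(X[...,0]-p[0],X[...,1]-p[1])<.12)&(z>p[2]-.0)&(z<p[2]+.045)&(hsv[...,2]<90);print("fingers",rect(X[m]) if m.sum()>9 else 0)
    return I,X
E
python3 - <<'E'
from f import *
I,X=look("scene","s2",.215);look("top","t2",.215)
cv2.imwrite("pics/s2c.png",cv2.resize(I[140:290,220:400],None,fx=4,fy=4,interpolation=cv2.INTER_CUBIC))
E
```

```text
scene 6.325 tcp [0.3901 0.0449 0.2145] yaw 12.116618927392665 wid 0.04952529291907641
pack (array([401.9,  50.3]), array([88. , 58.4]), 11.42, 284) z plane [-0.005  0.029  0.211]
bridge (array([561. ,  88.2]), array([ 54.9, 163.4]), -77.36, 531)
knob (array([562. ,  86.8]), array([41.7, 38.5]), 19.31, 178)
fingers (array([395.9,  47.8]), array([26.9, 76.9]), -83.99, 118)
top 6.375 tcp [0.3903 0.0446 0.2145] yaw 12.052281517636686 wid 0.049422695727881376
pack (array([487.7,  63.8]), array([69. , 49.8]), 11.49, 182) z plane [-0.008  0.004  0.21 ]
bridge (array([555.6,  81. ]), array([ 48.9, 163.6]), -77.87, 466)
knob (array([555. ,  81.3]), array([38.7, 34.7]), 1.48, 123)
fingers 0
```

View pics/s2c.png

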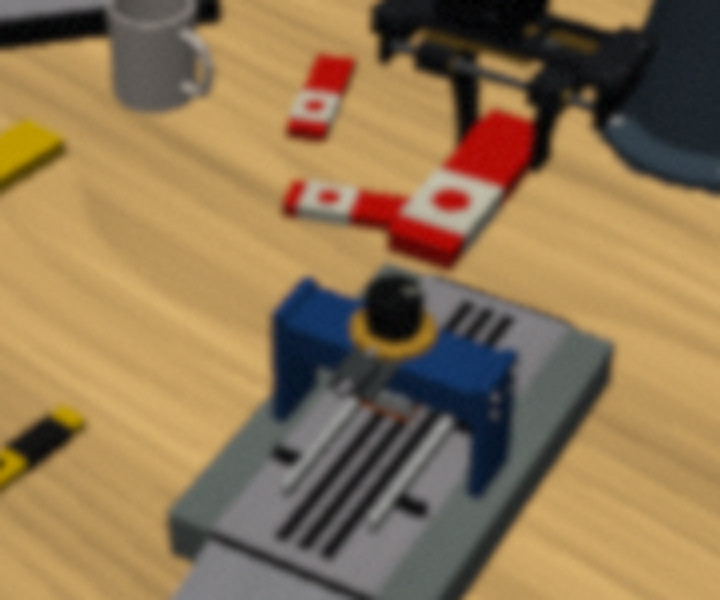

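Pack held level, lead about 35 mm before the gate, axis about 3.5 mm to the -y side. I'll correct that and lower it between the guides.

Emit:
{"method": "step_arm", "body": {
  "rows": [
    [-0.001, 0.0035, 0, 0, 0, 0],
    [0, 0, -0.03, 0, 0, 0],
    [0, 0, -0.035, 0, 0, 0],
    [0, 0, -0.03, 0, 0, 0],
    [0, 0, -0.01, 0, 0, 0],
    [0, 0, 0, 0, 0, 0]
  ]
}}

```text
time: 7.18
position: [0.3892, 0.0485, 0.1094]
tool_rot: [-0.105, 0.994, 0.0, -0.001]
ft_force: [0.0, 0.7, -1.2]
grip_width: 0.0496
grip_force: 49.9
```

Run:
```python
from f import *
I,X=look("top","t3",.107)
print(get_obs()["ft_force"])
look("scene","s3",.107)
cv2.imwrite("pics/t3c.png",cv2.resize(I[110:260,240:370],None,fx=4,fy=4,interpolation=cv2.INTER_CUBIC))
```

```text
top 7.175 tcp [0.3892 0.0485 0.1094] yaw 12.043101821798047 wid 0.04960991489153369
pack (array([475.4,  64.9]), array([54. , 49.7]), 12.69, 173) z plane [-0.009 -0.024  0.104]
bridge (array([555.6,  81.2]), array([ 49.2, 164.1]), -77.46, 474)
knob (array([554.9,  81.4]), array([38.7, 34.8]), 0.37, 121)
fingers 0
[-0.55900133 -0.32156621 -1.39083372]
scene 7.225 tcp [0.3896 0.0485 0.1099] yaw 12.056477220025755 wid 0.049394496543828284
pack (array([423.4,  57.6]), array([134.8,  60.8]), 9.1, 410) z plane [-0.    -0.001  0.106]
bridge (array([562.2,  88.1]), array([ 53.1, 163.2]), -77.34, 528)
knob (array([562.4,  85.9]), array([39.7, 36.6]), 32.99, 179)
fingers (array([396. ,  50.2]), array([20.4, 79.4]), -80.74, 97)
```

View pics/t3c.png

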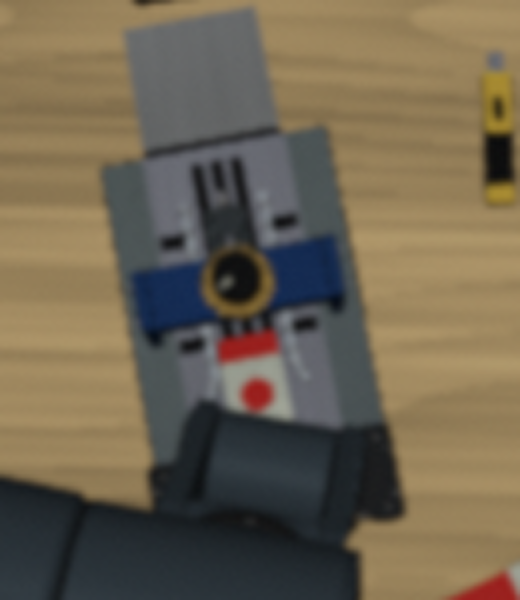

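The pack (crop columns 221–290 at row 370) sits centred between the guides (about 213 and 298), its lead before the bridge. Lowering to about 3 mm over the bed and sliding in.

Emit:
{"method": "step_arm", "body": {
  "rows": [
    [0, 0, -0.014, 0, 0, 0],
    [0, 0, -0.013, 0, 0, 0],
    [0, 0, 0, 0, 0, 0]
  ]
}}

```text
time: 7.65
position: [0.3895, 0.0487, 0.083]
tool_rot: [-0.105, 0.994, -0.0, 0.0]
ft_force: [-0.2, -0.0, -1.2]
grip_width: 0.0496
grip_force: 49.9
```

Emit:
{"method": "step_arm", "body": {
  "rows": [
    [0.01, 0.0021, 0, 0, 0, 0],
    [0.01, 0.0021, 0, 0, 0, 0],
    [0.01, 0.0021, 0, 0, 0, 0],
    [0, 0, 0, 0, 0, 0]
  ]
}}

```text
time: 8.15
position: [0.4209, 0.0551, 0.0828]
tool_rot: [-0.106, 0.994, -0.0, 0.001]
ft_force: [-0.4, 0.2, -0.6]
grip_width: 0.0498
grip_force: 49.9
```

Emit:
{"method": "step_arm", "body": {
  "rows": [
    [0.01, 0.0021, 0, 0, 0, 0],
    [0.01, 0.0021, 0, 0, 0, 0],
    [0.01, 0.0021, 0, 0, 0, 0],
    [0.004, 0.001, 0, 0, 0, 0],
    [0, 0, -0.002, 0, 0, 0],
    [0, 0, -0.001, 0, 0, 0],
    [0, 0, 0, 0, 0, 0]
  ]
}}

```text
time: 9.02
position: [0.4527, 0.0624, 0.0797]
tool_rot: [-0.105, 0.994, 0.0, -0.0]
ft_force: [-0.9, -0.0, 0.9]
grip_width: 0.0495
grip_force: 49.9
```

Run:
```python
from f import *
print(get_obs()["ft_force"])
I,X=look("top","t4",.077)
I,X=look("scene","s4",.077)
cv2.imwrite("pics/s4c.png",cv2.resize(I[190:290,240:390],None,fx=5,fy=5,interpolation=cv2.INTER_CUBIC))
```

```text
[-0.926098   -0.00398186  0.85094   ]
top 9.025 tcp [0.4527 0.0624 0.0797] yaw 12.080360254494792 wid 0.049540280834480095
pack (array([537.3,  58.8]), array([ 8.2, 10.2]), -87.19, 12) z plane [-0.178  0.305  0.075]
bridge (array([555.5,  81.1]), array([ 49.2, 163.8]), -77.74, 455)
knob (array([555.2,  81.4]), array([38. , 34.5]), 1.33, 121)
fingers (array([532.7,  74.7]), array([  2.2, 165.2]), -77.88, 21)
scene 9.075 tcp [0.4527 0.0624 0.0797] yaw 12.084564522737196 wid 0.049531121565752165
pack (array([577.4,  91.8]), array([24.7, 52. ]), -84.21, 111) z plane [-0.095 -0.011  0.075]
bridge (array([564.1,  88.9]), array([ 55.5, 162.7]), -78.75, 511)
knob (array([516.5,  58.4]), array([110.5, 121.3]), -9.27, 425)
fingers (array([506.5,  71.6]), array([129.2,  77.1]), 8.5, 67)
```

View pics/s4c.png

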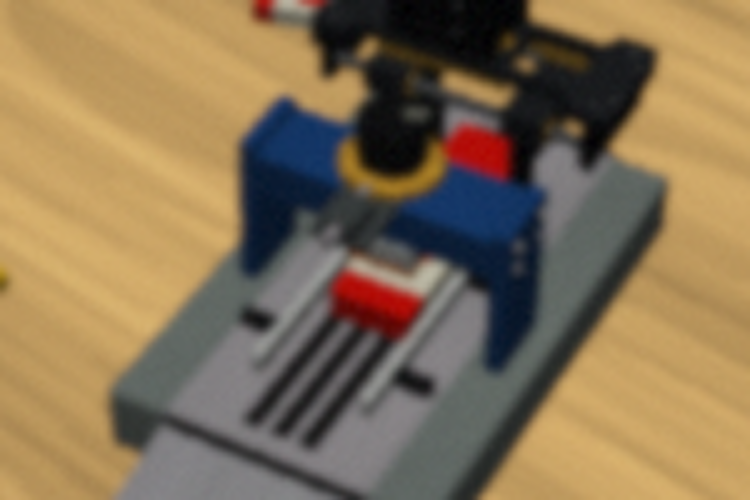

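The lead end sticks out past the gate (crop (375,300)) between the guides and the pack rests on the bed. Letting go and lifting clear.

Emit:
{"method": "step_arm", "body": {
  "rows": [
    [0, 0, 0, 0, 0, 0],
    [0, 0, 0, 0, 0, 0],
    [0, 0, 0, 0, 0, 0],
    [0, 0, 0, 0, 0, 0],
    [0, 0, 0.01, 0, 0, 0],
    [0, 0, 0.03, 0, 0, 0],
    [0, 0, 0.05, 0, 0, 0],
    [0, 0, 0.06, 0, 0, 0],
    [0, 0, 0.02, 0, 0, 0],
    [0, 0, 0, 0, 0, 0]
  ],
  "jaw": 0.087
}}

```text
time: 10.38
position: [0.4541, 0.0623, 0.2518]
tool_rot: [-0.105, 0.994, -0.001, 0.003]
ft_force: [0.0, -0.1, 1.0]
grip_width: 0.0871
grip_force: 0.0
```

Run:
```python
from f import *
print(get_obs()["q"],get_obs()["moment"])
I,X=look("top","t5",.077)
I,X=look("scene","s5",.077); np.save("s5.npy",X)
# feeder-frame view of region near gate, scene camera
o=np.array([.5616,.0871]);a=np.radians(12.1);R=np.array([[np.cos(a),np.sin(a)],[-np.sin(a),np.cos(a)]])
F=(X[...,:2]-o)@R.T; 
m=(F[...,0]>.005)&(F[...,0]<.03)&(abs(F[...,1])<.02)&(X[...,2]>.06)&(X[...,2]<.13)
hsv=cv2.cvtColor(I,cv2.COLOR_BGR2HSV)
for v,u in np.argwhere(m): print(u,v,np.round(F[v,u]*1000,0),round(float(X[v,u,2])*1000,1),hsv[v,u]) if u%3==0 else 0
```

```text
[-1.08274326e-01  2.86745469e-01  1.82558041e+00 -2.10772864e-05
  1.02381375e+00 -1.89017942e+00] [ 0.0182747   0.00485792 -0.05565334]
top 10.375 tcp [0.4541 0.0623 0.2518] yaw 12.096266792304675 wid 0.08710162335476036
pack (array([429.1,  53.7]), array([22.1, 47. ]), -78.36, 81) z plane [-0.007 -0.019  0.075]
bridge (array([555.7,  80.7]), array([ 47.2, 163.4]), -77.43, 238)
knob (array([561.4,  80.6]), array([35.9, 24.9]), 84.87, 85)
fingers (array([435.6, 102. ]), array([ 6.2, 10.6]), -0.55, 11)
scene 10.425 tcp [0.453  0.0624 0.2502] yaw 12.091078278597593 wid 0.08677725433914
pack (array([437.5,  61.5]), array([41.8, 53.4]), -85.32, 126) z plane [0.043 0.01  0.076]
bridge (array([563. ,  87.9]), array([ 50.9, 163.9]), -76.54, 522)
knob (array([561.8,  85.2]), array([39.9, 39.3]), 81.56, 184)
fingers (array([455.8,  63.1]), array([ 27.1, 118.2]), -79.18, 132)
318 236 [19. 11.] 129.4 [108 170  51]
315 238 [13. -1.] 111.7 [100  10  80]
318 238 [23. 13.] 126.2 [107  51  80]
315 239 [14. -0.] 108.9 [30  3 84]
318 239 [13.  9.] 112.4 [102  14  88]
315 240 [11. -2.] 101.9 [24 15 84]
[... 1341 characters left out ...]
[21.  4.] 75.0 [  1 243 167]
318 250 [19. 13.] 77.8 [  1 242 177]
309 251 [ 28. -11.] 69.7 [  0 236  94]
312 251 [27. -2.] 73.9 [  1 246 111]
315 251 [26.  7.] 76.4 [  0 239 148]
318 251 [23. 15.] 78.4 [  1 243 169]
309 252 [ 24. -13.] 61.7 [  2 223  89]
312 252 [26. -2.] 68.8 [  1 242  96]
315 252 [26.  7.] 72.5 [  0 248 114]
318 252 [27. 17.] 78.3 [  1 243 152]
309 253 [ 28. -11.] 62.3 [  2 152  89]
312 253 [26. -2.] 65.0 [179 229  90]
315 253 [24.  6.] 67.3 [  2 250  96]
318 253 [22. 14.] 69.0 [  1 247 120]
315 254 [28.  8.] 67.3 [  1 227  91]
318 254 [24. 16.] 68.1 [  2 250  99]
315 255 [26.  7.] 61.9 [  1 184  90]
318 255 [27. 17.] 67.3 [  1 238  92]
318 256 [26. 17.] 62.4 [  0 220  88]
```

Gate's sole is at about 91–95 mm, so 16–19 mm over the pack (5–6 clicks). Next: over the knob.

Emit:
{"method": "step_arm", "body": {
  "rows": [
    [0.035, 0.0075, 0, 0, 0, 0],
    [0.04, 0.0085, 0, 0, 0, 0],
    [0.0315, 0.0065, 0, 0, 0, 0],
    [0, 0, -0.025, 0, 0, 0],
    [0, 0, -0.025, 0, 0, 0],
    [0, 0, -0.018, 0, 0, 0],
    [0, 0, 0, 0, 0, 0],
    [0, 0, 0, 0, 0, 0]
  ]
}}

```text
time: 11.48
position: [0.5595, 0.0848, 0.181]
tool_rot: [-0.105, 0.994, 0.0, -0.001]
ft_force: [0.6, 0.7, -0.3]
grip_width: 0.0867
grip_force: 0.0
```

```bash
cat > o.py <<'E'
from rig import get_obs
import numpy as np
o=get_obs();q=o["tool_rot"];y=(np.degrees(2*np.arctan2(q[1],q[0]))-180+180)%360-180
print(round(o["time"],2),"p",np.round(o["position"]*1000 if hasattr(o["position"],'shape') else np.array(o["position"])*1000,2),"yaw %.2f"%y,"F",np.round(o["ft_force"],2),"M",np.round(o["moment"],3),"w %.4f"%o["grip_width"],"q6 %.3f t6 %.3f"%(o["q"][5],o["joint_torque"][5]))
E
python3 o.py
python3 - <<'E'
from f import *
I,X=look("scene","s6",.077)
E
python3 o.py
```

```text
11.47 p [559.49  84.8  181.03] yaw 12.08 F [ 0.59  0.67 -0.33] M [0.038 0.028 0.015] w 0.0867 q6 -1.829 t6 0.001
scene 11.475 tcp [0.5595 0.0848 0.181 ] yaw 12.08496757681408 wid 0.08672368381907013
pack (array([578.6,  92.3]), array([23.2, 51.4]), -76.27, 110) z plane [-0.097 -0.019  0.075]
bridge (array([561.7,  88.6]), array([ 52. , 164.8]), -78.32, 470)
knob (array([562.6,  89. ]), array([ 40.3, 103.9]), -88.07, 262)
fingers (array([561.4,  87.5]), array([ 37.7, 114.8]), -84.45, 277)
11.53 p [559.89  84.81 181.64] yaw 12.09 F [-0.33 -0.27  0.27] M [ 0.058 -0.018 -0.021] w 0.0870 q6 -1.829 t6 0.000
```

Emit:
{"method": "step_arm", "body": {
  "rows": [
    [0, 0, 0, 0, 0, 0],
    [0, 0, 0, 0, 0, 0],
    [0, 0, 0, 0, 0, 0],
    [0, 0, 0, 0, 0, 0],
    [0, 0, 0, 0, 0, 0],
    [0, 0, 0, 0, 0, 0]
  ],
  "jaw": 0.02,
  "squeeze": 40
}}

```text
time: 12.28
position: [0.5597, 0.0844, 0.1816]
tool_rot: [-0.105, 0.994, -0.0, -0.0]
ft_force: [-0.3, -1.9, 1.0]
grip_width: 0.0389
grip_force: 40.0
```

```bash
python3 o.py
```

```text
12.28 p [559.73  84.4  181.62] yaw 12.11 F [-0.29 -1.86  0.97] M [-0.252  0.007  0.037] w 0.0389 q6 -1.829 t6 0.011
```

Emit:
{"method": "step_arm", "body": {
  "rows": [
    [0, -0.0007, 0, 0, 0, -2],
    [0, 0, 0, 0, 0, 0]
  ],
  "squeeze": 55
}}

```text
time: 12.52
position: [0.5597, 0.0844, 0.1816]
tool_rot: [-0.088, 0.996, 0.0, 0.0]
ft_force: [-0.4, 0.7, 0.8]
grip_width: 0.0389
grip_force: 55.0
```

```bash
python3 o.py
```

```text
12.53 p [559.71  84.36 181.63] yaw 10.06 F [-0.37  0.73  0.78] M [0.21  0.049 0.163] w 0.0389 q6 -1.795 t6 0.214
```

Emit:
{"method": "step_arm", "body": {
  "rows": [
    [0, 0, 0, 0, 0, -3],
    [0, 0, 0, 0, 0, 0]
  ]
}}

```text
time: 12.78
position: [0.5597, 0.0843, 0.1816]
tool_rot: [-0.062, 0.998, 0.0, 0.0]
ft_force: [-0.9, 0.9, 0.8]
grip_width: 0.0387
grip_force: 55.0
```

```bash
python3 o.py
```

```text
12.78 p [559.74  84.3  181.64] yaw 7.08 F [-0.95  0.91  0.76] M [ 0.203  0.026 -0.048] w 0.0387 q6 -1.743 t6 0.085
```

Emit:
{"method": "step_arm", "body": {
  "rows": [
    [0, 0, 0, 0, 0, -5],
    [0, 0, 0, 0, 0, 0]
  ]
}}

```text
time: 13.02
position: [0.5597, 0.0843, 0.1816]
tool_rot: [-0.019, 1.0, 0.0, 0.0]
ft_force: [-0.8, 0.4, 0.4]
grip_width: 0.0389
grip_force: 55.0
```

```bash
python3 o.py
```

```text
13.03 p [559.75  84.25 181.63] yaw 2.13 F [-0.77  0.38  0.44] M [ 0.17   0.023 -0.097] w 0.0389 q6 -1.657 t6 0.039
```

Emit:
{"method": "step_arm", "body": {
  "rows": [
    [0, 0, 0, 0, 0, -5],
    [0, 0, 0, 0, 0, 0]
  ]
}}

```text
time: 13.28
position: [0.5598, 0.0842, 0.1816]
tool_rot: [0.024, 1.0, 0.0, 0.0]
ft_force: [0.1, 1.0, 0.7]
grip_width: 0.0389
grip_force: 55.0
```

```bash
python3 o.py
```

```text
13.28 p [559.76  84.2  181.65] yaw -2.79 F [0.05 1.01 0.67] M [ 0.158 -0.055 -0.013] w 0.0389 q6 -1.570 t6 0.099
```

Emit:
{"method": "step_arm", "body": {
  "rows": [
    [0, 0, 0, 0, 0, -3],
    [0, 0, 0, 0, 0, 0]
  ]
}}

```text
time: 13.52
position: [0.5597, 0.0842, 0.1816]
tool_rot: [0.05, 0.999, 0.0, 0.0]
ft_force: [0.0, 0.0, -0.1]
grip_width: 0.0391
grip_force: 55.0
```

```bash
python3 o.py
```

```text
13.53 p [559.74  84.21 181.63] yaw -5.76 F [ 0.03  0.02 -0.08] M [ 0.2   -0.051  0.048] w 0.0391 q6 -1.518 t6 0.152
```

Emit:
{"method": "step_arm", "body": {
  "rows": [
    [0, 0, 0, 0, 0, -3],
    [0, 0, 0, 0, 0, 0]
  ]
}}

```text
time: 13.78
position: [0.5598, 0.0841, 0.1816]
tool_rot: [0.077, 0.997, 0.0, 0.0]
ft_force: [-0.1, 1.1, 1.1]
grip_width: 0.039
grip_force: 55.0
```

```bash
python3 o.py
```

```text
13.78 p [559.76  84.15 181.62] yaw -8.80 F [-0.12  1.13  1.1 ] M [ 0.206 -0.011  0.027] w 0.0390 q6 -1.466 t6 0.065
```

Emit:
{"method": "step_arm", "body": {
  "rows": [
    [0, 0, 0, 0, 0, -3],
    [0, 0, 0, 0, 0, 0]
  ]
}}

```text
time: 14.02
position: [0.5598, 0.0841, 0.1816]
tool_rot: [0.103, 0.995, 0.0, 0.0]
ft_force: [0.5, -0.1, 0.8]
grip_width: 0.0393
grip_force: 55.0
```

```bash
python3 o.py
```

```text
14.03 p [559.77  84.09 181.64] yaw -11.81 F [ 0.46 -0.08  0.85] M [ 0.104 -0.042 -0.041] w 0.0393 q6 -1.413 t6 0.004
```

Emit:
{"method": "step_arm", "body": {
  "rows": [
    [0, 0, 0, 0, 0, -3],
    [0, 0, 0, 0, 0, 0]
  ]
}}

```text
time: 14.28
position: [0.5598, 0.0841, 0.1816]
tool_rot: [0.129, 0.992, 0.0, 0.0]
ft_force: [0.3, -0.2, 1.9]
grip_width: 0.0388
grip_force: 55.0
```

```bash
python3 o.py
```

```text
14.28 p [559.75  84.07 181.63] yaw -14.82 F [ 0.31 -0.23  1.92] M [ 0.102 -0.04  -0.153] w 0.0388 q6 -1.361 t6 -0.057
```

Emit:
{"method": "step_arm", "body": {
  "rows": [
    [0, 0, 0, 0, 0, -3],
    [0, 0, 0, 0, 0, 0]
  ]
}}

```text
time: 14.52
position: [0.5597, 0.0841, 0.1816]
tool_rot: [0.155, 0.988, -0.0, 0.0]
ft_force: [-0.4, 0.1, 2.3]
grip_width: 0.0388
grip_force: 55.0
```

```bash
python3 o.py
python3 - <<'E'
from f import *
c=camera("scene");I=c["pixels"];cv2.imwrite("pics/s7.png",I)
X=cloud(c)
o=np.array([.5616,.0871]);a=np.radians(12.1);R=np.array([[np.cos(a),np.sin(a)],[-np.sin(a),np.cos(a)]])
F=(X[...,:2]-o)@R.T;hsv=cv2.cvtColor(I,cv2.COLOR_BGR2HSV)
m=(abs(F[...,0]-.012)<.01)&(abs(F[...,1])<.02)&(X[...,2]>.08)&(X[...,2]<.12)&(hsv[...,1]>40)
print(m.sum(),np.percentile(X[m][:,2],[0,10,50,90]))
cv2.imwrite("pics/s7c.png",np.hstack([cv2.resize(i[225:265,290:340],None,fx=8,fy=8,interpolation=cv2.INTER_CUBIC) for i in(cv2.imread("pics/s5.png"),I)]))
E
```

```text
14.53 p [559.73  84.07 181.62] yaw -17.79 F [-0.41  0.05  2.34] M [ 0.065 -0.066 -0.005] w 0.0388 q6 -1.309 t6 0.049
36 [0.0801128  0.08369631 0.09031807 0.09545941]
```

View pics/s7c.png

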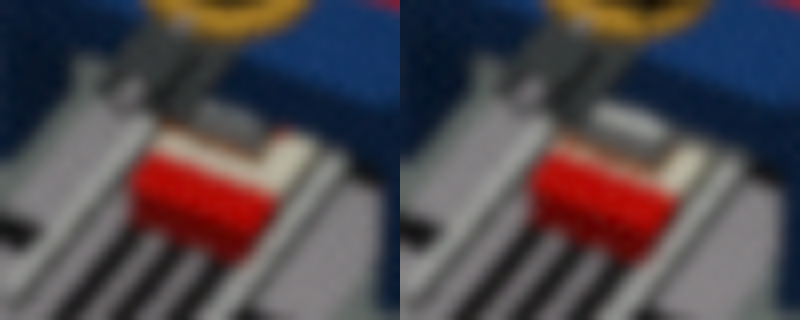

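The second crop shows the sole about 6 mm lower than before (crop (610,150)). The joint-6 torque is a clean signal with one tooth pattern per 15°. Clicks are at yaw 12.1-15k. One more click is still safe, so I'll use it to record the free pattern.

Emit:
{"method": "step_arm", "body": {
  "rows": [
    [0, 0, 0, 0, 0, -3],
    [0, 0, 0, 0, 0, 0]
  ]
}}

```text
time: 14.82
position: [0.5597, 0.0841, 0.1816]
tool_rot: [0.18, 0.984, -0.0, 0.0]
ft_force: [-0.4, -0.4, 1.2]
grip_width: 0.0389
grip_force: 55.0
```

```bash
python3 o.py
```

```text
14.82 p [559.74  84.05 181.62] yaw -20.79 F [-0.4  -0.4   1.23] M [ 0.029 -0.042  0.06 ] w 0.0389 q6 -1.256 t6 0.144
```

Emit:
{"method": "step_arm", "body": {
  "rows": [
    [0, 0, 0, 0, 0, -3],
    [0, 0, 0, 0, 0, 0]
  ]
}}

```text
time: 15.08
position: [0.5597, 0.084, 0.1816]
tool_rot: [0.206, 0.978, -0.0, 0.0]
ft_force: [-0.4, -0.6, 2.9]
grip_width: 0.0387
grip_force: 55.0
```

```bash
python3 o.py
```

```text
15.07 p [559.73  84.02 181.63] yaw -23.81 F [-0.39 -0.55  2.91] M [ 0.06  -0.026 -0.027] w 0.0387 q6 -1.203 t6 0.064
```

Emit:
{"method": "step_arm", "body": {
  "rows": [
    [0, 0, 0, 0, 0, -3],
    [0, 0, 0, 0, 0, 0]
  ]
}}

```text
time: 15.32
position: [0.5597, 0.084, 0.1816]
tool_rot: [0.232, 0.973, -0.0, 0.0]
ft_force: [0.2, -0.6, 1.8]
grip_width: 0.0391
grip_force: 55.0
```

```bash
python3 o.py
```

```text
15.32 p [559.7   83.98 181.61] yaw -26.82 F [ 0.19 -0.64  1.76] M [-0.023 -0.026 -0.115] w 0.0391 q6 -1.151 t6 0.005
```

Emit:
{"method": "step_arm", "body": {
  "rows": [
    [0, 0, 0, 0, 0, -3],
    [0, 0, 0, 0, 0, 0]
  ]
}}

```text
time: 15.58
position: [0.5597, 0.0839, 0.1816]
tool_rot: [0.257, 0.966, -0.0, 0.0]
ft_force: [-0.4, -0.4, 2.0]
grip_width: 0.0391
grip_force: 55.0
```

```bash
python3 o.py
```

```text
15.57 p [559.71  83.95 181.63] yaw -29.82 F [-0.37 -0.39  2.02] M [-0.174 -0.053 -0.142] w 0.0391 q6 -1.099 t6 -0.057
```

Emit:
{"method": "step_arm", "body": {
  "rows": [
    [0, 0, 0, 0, 0, -3],
    [0, 0, 0, 0, 0, 0]
  ]
}}

```text
time: 15.82
position: [0.5597, 0.0839, 0.1816]
tool_rot: [0.282, 0.959, -0.0, 0.0]
ft_force: [-0.2, -1.0, 2.6]
grip_width: 0.0389
grip_force: 55.0
```

```bash
python3 o.py
```

```text
15.82 p [559.71  83.93 181.62] yaw -32.79 F [-0.15 -1.01  2.56] M [-0.107 -0.058 -0.033] w 0.0389 q6 -1.047 t6 0.047
```

Pattern repeats to within 0.005 N m. First steps of the next click are safe (gap at least 1 mm by the description, about 7 mm by the camera).

Emit:
{"method": "step_arm", "body": {
  "rows": [
    [0, 0, 0, 0, 0, -3],
    [0, 0, 0, 0, 0, 0]
  ]
}}

```text
time: 16.08
position: [0.5597, 0.084, 0.1816]
tool_rot: [0.307, 0.952, -0.0, 0.0]
ft_force: [0.7, -0.8, 1.7]
grip_width: 0.0389
grip_force: 55.0
```

```bash
python3 o.py
```

```text
16.07 p [559.66  83.95 181.62] yaw -35.77 F [ 0.65 -0.82  1.66] M [-0.17   0.039  0.104] w 0.0389 q6 -0.994 t6 0.147
```

Emit:
{"method": "step_arm", "body": {
  "rows": [
    [0, 0, 0, 0, 0, -3],
    [0, 0, 0, 0, 0, 0]
  ]
}}

```text
time: 16.32
position: [0.5597, 0.0839, 0.1816]
tool_rot: [0.332, 0.943, -0.0, 0.0]
ft_force: [0.0, -2.0, 2.6]
grip_width: 0.0387
grip_force: 55.0
```

```bash
python3 o.py;  python3 - <<'E'
from f import *
c=camera("scene");I=c["pixels"];cv2.imwrite("pics/s8.png",I)
cv2.imwrite("pics/s8c.png",np.hstack([cv2.resize(i[228:260,300:335],None,fx=11,fy=11,interpolation=cv2.INTER_CUBIC) for i in(cv2.imread("pics/s7.png"),I)]))
E
```

```text
16.32 p [559.69  83.91 181.64] yaw -38.80 F [ 0.04 -2.04  2.65] M [-0.264 -0.034  0.014] w 0.0387 q6 -0.942 t6 0.065
```

View pics/s8c.png

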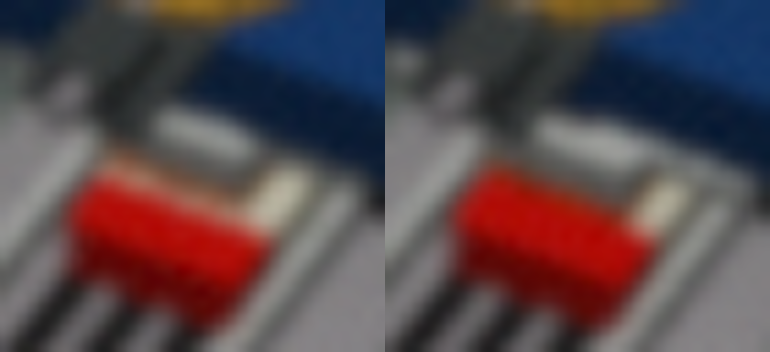

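The sole (crop right (600,180)) has come almost to the pack's top; only a few mm are left. Smaller steps now.

Emit:
{"method": "step_arm", "body": {
  "rows": [
    [0, 0, 0, 0, 0, -1.5],
    [0, 0, 0, 0, 0, 0]
  ]
}}

```text
time: 16.62
position: [0.5596, 0.0839, 0.1816]
tool_rot: [0.345, 0.938, -0.0, 0.0]
ft_force: [-1.1, -2.2, 3.0]
grip_width: 0.0389
grip_force: 55.0
```

```bash
python3 o.py
```

```text
16.62 p [559.63  83.92 181.59] yaw -40.40 F [-1.08 -2.24  3.01] M [-0.434  0.023  0.01 ] w 0.0389 q6 -0.914 t6 0.016
```

Emit:
{"method": "step_arm", "body": {
  "rows": [
    [0, 0, 0, 0, 0, -1.5],
    [0, 0, 0, 0, 0, 0]
  ]
}}

```text
time: 16.88
position: [0.5596, 0.0839, 0.1816]
tool_rot: [0.358, 0.934, -0.0, 0.0]
ft_force: [-0.3, -3.1, 3.5]
grip_width: 0.0391
grip_force: 55.0
```

```bash
python3 o.py
```

```text
16.88 p [559.64  83.94 181.61] yaw -41.93 F [-0.34 -3.06  3.53] M [-0.584  0.079 -0.088] w 0.0391 q6 -0.887 t6 -0.010
```

Emit:
{"method": "step_arm", "body": {
  "rows": [
    [0, 0, 0, 0, 0, -1.5],
    [0, 0, 0, 0, 0, 0]
  ]
}}

```text
time: 17.12
position: [0.5597, 0.0839, 0.1816]
tool_rot: [0.37, 0.929, -0.0, 0.0]
ft_force: [-2.2, -5.0, 3.6]
grip_width: 0.0388
grip_force: 55.0
```

```bash
python3 o.py
```

```text
17.12 p [559.66  83.9  181.61] yaw -43.43 F [-2.2  -4.95  3.64] M [-0.626  0.108 -0.1  ] w 0.0388 q6 -0.861 t6 -0.039
```

Emit:
{"method": "step_arm", "body": {
  "rows": [
    [0, 0, 0, 0, 0, -1.5],
    [0, 0, 0, 0, 0, 0]
  ]
}}

```text
time: 17.38
position: [0.5597, 0.0839, 0.1816]
tool_rot: [0.382, 0.924, -0.0, 0.0]
ft_force: [-1.4, -4.1, 3.5]
grip_width: 0.039
grip_force: 55.0
```

```bash
python3 o.py
```

```text
17.38 p [559.66  83.89 181.63] yaw -44.94 F [-1.41 -4.12  3.54] M [-0.733  0.131 -0.153] w 0.0390 q6 -0.835 t6 -0.069
```

Emit:
{"method": "step_arm", "body": {
  "rows": [
    [-0.0003, -0.001, 0, 0, 0, -1.5],
    [0, 0, 0, 0, 0, 0]
  ]
}}

```text
time: 17.62
position: [0.5596, 0.0838, 0.1816]
tool_rot: [0.395, 0.919, 0.001, 0.0]
ft_force: [0.5, -0.9, 3.4]
grip_width: 0.0388
grip_force: 55.0
```

```bash
python3 o.py
```

```text
17.62 p [559.61  83.77 181.63] yaw -46.47 F [ 0.52 -0.88  3.4 ] M [-0.155 -0.072 -0.189] w 0.0388 q6 -0.810 t6 -0.118
```

Emit:
{"method": "step_arm", "body": {
  "rows": [
    [0, 0, 0, 0, 0, -1.5],
    [0, 0, 0, 0, 0, 0]
  ]
}}

```text
time: 17.88
position: [0.5596, 0.0837, 0.1816]
tool_rot: [0.406, 0.914, 0.001, 0.0]
ft_force: [0.6, 0.2, 1.6]
grip_width: 0.0392
grip_force: 55.0
```

```bash
python3 o.py
```

```text
17.88 p [559.59  83.74 181.62] yaw -47.92 F [0.61 0.16 1.63] M [ 0.18  -0.113  0.027] w 0.0392 q6 -0.784 t6 0.049
```

Emit:
{"method": "step_arm", "body": {
  "rows": [
    [0, 0, 0, 0, 0, -1.5],
    [0, 0, 0, 0, 0, 0]
  ]
}}

```text
time: 18.12
position: [0.5596, 0.0837, 0.1816]
tool_rot: [0.418, 0.908, 0.001, 0.0]
ft_force: [1.0, 3.0, 4.0]
grip_width: 0.0391
grip_force: 55.0
```

```bash
python3 o.py
```

```text
18.12 p [559.58  83.73 181.63] yaw -49.42 F [1.01 3.02 4.01] M [ 0.548 -0.225  0.197] w 0.0391 q6 -0.758 t6 0.194
```

Emit:
{"method": "step_arm", "body": {
  "rows": [
    [0, 0, 0, 0, 0, -1.5],
    [0, 0, 0, 0, 0, 0]
  ]
}}

```text
time: 18.38
position: [0.5596, 0.0837, 0.1816]
tool_rot: [0.43, 0.903, 0.001, 0.0]
ft_force: [1.4, 5.0, 2.1]
grip_width: 0.0391
grip_force: 55.0
```

```bash
python3 o.py
```

```text
18.38 p [559.58  83.68 181.64] yaw -50.96 F [1.39 5.04 2.14] M [ 0.795 -0.316  0.088] w 0.0391 q6 -0.732 t6 0.122
```

Emit:
{"method": "step_arm", "body": {
  "rows": [
    [0, 0, 0, 0, 0, -1.5],
    [0, 0, 0, 0, 0, 0]
  ]
}}

```text
time: 18.62
position: [0.5595, 0.0836, 0.1816]
tool_rot: [0.442, 0.897, 0.001, -0.0]
ft_force: [1.0, 5.2, 2.6]
grip_width: 0.0389
grip_force: 55.0
```

```bash
python3 o.py
```

```text
18.62 p [559.52  83.63 181.6 ] yaw -52.51 F [1.02 5.23 2.64] M [ 0.838 -0.337  0.079] w 0.0389 q6 -0.705 t6 0.069
```

Emit:
{"method": "step_arm", "body": {
  "rows": [
    [0.0003, 0.001, 0, 0, 0, -1.5],
    [0, 0, 0, 0, 0, 0]
  ]
}}

```text
time: 18.88
position: [0.5596, 0.0837, 0.1816]
tool_rot: [0.454, 0.891, -0.0, 0.0]
ft_force: [0.0, 1.1, 3.4]
grip_width: 0.0395
grip_force: 55.0
```

```bash
python3 o.py
```

```text
18.88 p [559.58  83.73 181.61] yaw -53.95 F [0.03 1.12 3.4 ] M [ 0.303 -0.204  0.046] w 0.0395 q6 -0.677 t6 0.049
```

Emit:
{"method": "step_arm", "body": {
  "rows": [
    [0, 0, 0, 0, 0, -1.5],
    [0, 0, 0, 0, 0, 0]
  ]
}}

```text
time: 19.12
position: [0.5595, 0.0837, 0.1816]
tool_rot: [0.465, 0.885, -0.0, -0.0]
ft_force: [-0.2, 0.7, 4.1]
grip_width: 0.0389
grip_force: 55.0
```

```bash
python3 o.py
```

```text
19.12 p [559.53  83.73 181.58] yaw -55.44 F [-0.21  0.72  4.1 ] M [ 0.142 -0.097  0.016] w 0.0389 q6 -0.651 t6 0.033
```

Emit:
{"method": "step_arm", "body": {
  "rows": [
    [0, 0, 0, 0, 0, -1.5],
    [0, 0, 0, 0, 0, 0]
  ]
}}

```text
time: 19.38
position: [0.5595, 0.0837, 0.1816]
tool_rot: [0.477, 0.879, -0.0, -0.0]
ft_force: [-0.5, -0.4, 3.5]
grip_width: 0.039
grip_force: 55.0
```

```bash
python3 o.py
```

```text
19.38 p [559.52  83.73 181.57] yaw -56.92 F [-0.52 -0.38  3.51] M [-0.05  -0.045  0.043] w 0.0390 q6 -0.625 t6 0.118
```

Contact: torque is 0.12 above the free pattern, so about 10 N at the gate, roughly half-way between clicks 4 and 5. Click 3 (yaw -32.9) then leaves about 4.5 mm. Hold briefly, then back off.

Emit:
{"method": "step_arm", "body": {
  "rows": [
    [0, 0, 0, 0, 0, 0],
    [0, 0, 0, 0, 0, 0]
  ]
}}

```text
time: 19.62
position: [0.5596, 0.0837, 0.1816]
tool_rot: [0.476, 0.879, -0.0, 0.0]
ft_force: [-1.1, -1.0, 4.6]
grip_width: 0.0388
grip_force: 55.0
```

```bash
python3 o.py
```

```text
19.62 p [559.55  83.74 181.59] yaw -56.90 F [-1.05 -0.96  4.6 ] M [-0.255 -0.023  0.114] w 0.0388 q6 -0.626 t6 0.085
```

Emit:
{"method": "step_arm", "body": {
  "rows": [
    [0, 0, 0, 0, 0, 4],
    [0, 0, 0, 0, 0, 4],
    [0, 0, 0, 0, 0, 4],
    [0, 0, 0, 0, 0, 4],
    [0, 0, 0, 0, 0, 4],
    [0, 0, 0, 0, 0, 4],
    [0, 0, 0, 0, 0, 0]
  ]
}}

```text
time: 20.5
position: [0.5597, 0.084, 0.1816]
tool_rot: [0.284, 0.959, -0.0, 0.0]
ft_force: [0.3, -1.2, 3.9]
grip_width: 0.0388
grip_force: 55.0
```

```bash
python3 o.py
```

```text
20.5 p [559.69  83.97 181.6 ] yaw -32.96 F [ 0.33 -1.16  3.9 ] M [-0.133  0.008  0.045] w 0.0388 q6 -1.044 t6 -0.046
```

At the click (torque mirrors the earlier click value). Release and lift.

Emit:
{"method": "step_arm", "body": {
  "rows": [
    [0, 0, 0, 0, 0, 0],
    [0, 0, 0, 0, 0, 0],
    [0, 0, 0, 0, 0, 0],
    [0, 0, 0, 0, 0, 0],
    [0, 0, 0.02, 0, 0, 0],
    [0, 0, 0.03, 0, 0, 0],
    [-0.02, 0, 0.04, 0, 0, 0],
    [-0.04, 0, 0.03, 0, 0, 0],
    [-0.05, 0, 0, 0, 0, 0],
    [0, 0, 0, 0, 0, 0]
  ],
  "jaw": 0.087
}}

```text
time: 21.75
position: [0.4451, 0.0847, 0.3015]
tool_rot: [0.283, 0.959, -0.0, -0.002]
ft_force: [0.1, 0.4, -1.1]
grip_width: 0.0872
grip_force: 0.0
```

```bash
python3 o.py
python3 - <<'E'
from f import *
I,X=look("scene","s9",.077)
cv2.imwrite("pics/s9c.png",np.hstack([cv2.resize(i[205:265,285:345],None,fx=6.6,fy=6.6,interpolation=cv2.INTER_CUBIC) for i in(cv2.imread("pics/s8.png"),I)]))
E
```

```text
21.75 p [445.1   84.65 301.48] yaw -32.89 F [ 0.09  0.37 -1.05] M [ 0.012 -0.007  0.008] w 0.0872 q6 -1.056 t6 -0.009
scene 21.75 tcp [0.4451 0.0847 0.3015] yaw -32.89199765902043 wid 0.0872372514103963
pack (array([574.5,  99.8]), array([46.2, 66.7]), -55.17, 174) z plane [-0.06  -0.093  0.075]
bridge (array([562.8,  88.3]), array([ 51.6, 163.3]), -77.32, 505)
knob (array([561.4,  86.7]), array([40.6, 39.4]), 2.22, 175)
fingers (array([448. ,  87.7]), array([112.6,  21.7]), 56.47, 120)
```

View pics/s9c.png

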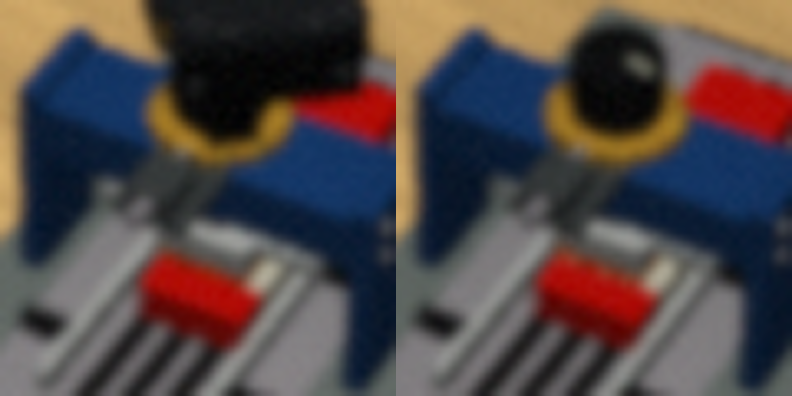

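The gate sits slightly higher than in the earlier frame (left, 1.2 mm past click 3). The pack lies unmoved between the guides (crop (600,300)). Handing in.

```bash
python3 -c "
from rig import hand_in
print(hand_in())"
```

```text
the job is handed in; nothing more can be done
None
```

The job is handed in, result not shown: the red pack lies between the guides, its leading end about 3 cm past the gate; the gate touched it at an estimated 10 N, and I backed the dial off to the second click above, leaving an estimated 4.5 mm of air.

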